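# Pass the soaking pan under the splash screen to the clean side

## Robot

A 6-joint arm with a two-finger parallel gripper is mounted at the origin on the work surface. World frame = base frame: x ahead of the robot, y to its left, z up, the work surface at z = 0. Lengths are in m, angles in rad, forces in N, time in s.
With the tool pointing down it reaches from about 0.25 to 0.725 m from the base axis. Payload 4 kg.
Tool frame: the origin (TCP) lies on the centre line of the jaws, within the pads' length; the fingertips stand 17 mm ahead of it and the grasp point (between the pads) lies 2 mm behind it; z points along the fingers, x is the direction in which the jaws open and shut, and the axes are right-handed (so a half turn about z gives the same grasp; the last joint's range is limited). The gripper opens to 85 mm and grips with 20 to 120 N. Pads are 22 mm wide; open, the fingers measure 114 mm over their backs; the gripper's body (76 mm by 85 mm) begins 54 mm behind the grasp point. The pads swing forward as they close: fully open they stand 13 mm farther back than shut.
Start: joints at [1.185, 0.241, 0.005, 1.335, 0, 1.571], TCP at [0.188, 0.463, 0.248] pointing down, gripper open.
Joint ranges: [-2.72, 2.72], [-1.05, 1.87], [-1.09, 1.28], [-1.99, 2.15], [-1.42, 1.44], [-3.14, 3.14]. Speed limits (rad/s): [2.79, 2.79, 3.14, 3.14, 3.14, 3.14].

## Interface

Orientations are given as a unit quaternion [x, y, z, w].
In Python, from workcell import bot gives the robot as it stands.
- The arm moves only by the tool jog_arm, never from a script. Its arguments are lists of equal length, an entry for each row: "jaw": the closure, from 0 (fully open) to 1 (shut); "linear": the shift along the tool's x, y, z in m, a list of three; "delta_rot": the turn, a rotation vector about the tool's x, y, z in degrees, a list of three. A call has exactly 8 rows; each row is the pose to reach, as a shift and turn from the pose commanded when the call began, along the tool's axes at that moment; what a row does not reach only later rows make up. A row lasts 1/12 s, in which the tool goes at most 41.7 mm and 7.16 degrees, less where a joint would pass 70% of its speed; a pose out of reach is approached as far as the arm can. A call with a gripper value outside its range is refused whole. The fingers move at their own pace and stop on an object; the grip force is fixed at half the most. Time passes only in rows, so rows that repeat a pose let the fingers close, or fill a call up. It gives the time, the measured TCP pose, the force and the opening at its end, in the units of the state.
- bot.get_obs(): the state, without advancing time (a new reading comes with each control period).
- bot.camera(name): name is "side" or "top"; returns (picture, depth): 480x640x3 uint8, red, green, blue; 480x640 float32, m along the optical axis (not along the pixel's ray), 0 where there is no reading.
- bot.calibration(name): a dict with "fovy" (degrees; the focal length in pixels is half the picture's height over the tangent of half this angle, whatever the lens; pixels are square), "cx", "cy" (the principal point, pixels), "origin" and "orientation" of the camera in the world. Camera axes: x right, y down, z forward; pixel columns grow to the right and rows downward; lengths in m; the calibration is good to about 2 mm. A picture is of the moment at which its call begins. calibration takes no time and is no camera call.
- bot.job_done(): hands the job in, once; it reports no verdict.
The state is a dict: "clock": time; "joint_pos": joint angles; "joint_vel": joint speeds; "tau": joint torques, N m; "eef_pos": TCP position; "tool_rot": TCP orientation; "ft_force": force on the tool from outside, world axes, zero at the start; "ft_torque": the same for the moment, N m; "grip_width": finger opening in m.
Only numpy, scipy, OpenCV 4.12 (cv2) and the standard library are available. Lean on these libraries where they do the work, as an engineer would, in place of code of your own. Each camera call takes 0.05 s, during which the arm holds its last target.

## Task

Slide the covered soaking pan along the worktop from the orange-rimmed disc, through the opening at the foot of the clear splash screen, until it stands inside the green rim of the other disc; it is full, so never lift or tip it. The hand cannot go through the opening with it: push the pan half-way under the screen, let go of it there, then take it by the handle that has come out on the other side and draw it on. Leave the bottle, brush, cassette and tape roll where they are, and let go of the pan at the end.

Things in the scene. Friction and masses are not known exactly. Their poses are not given: they have to be found in the camera images.
- pan: Round stainless steel soaking pan, 150 mm across, with a clipped-on blue lid (158 mm across; the lid does not come off) and a small black knob, 111 mm high over the knob; 0.6 to 0.9 kg, sliding friction on the worktop about 3 to 7 N. Origin: centre of its underside; z up; its two loop handles lie on its +y and -y sides. It stands on the orange disc at the start.
- handle_a (a point): Middle of the outer bar of the +y handle of the pan, 113 mm from the pan's axis and 62 mm above its underside. The handle is a level U of round steel bar 10 mm thick: the straight outer bar runs 68 mm along the pan's x, with 33 mm clear between it and the pan's wall (74 mm clear along x), open above and below, 57 mm free under it.
- handle_b (a point): The same for the other handle, on the pan's -y side, 113 mm from the pan's axis.
- screen: Fixed upright clear acrylic splash screen with aluminium edges, 400 mm long along its x, 6 to 12 mm thick along its y, 255 mm high. Origin: on the worktop under its middle. An opening at its foot, 300 mm wide (x from -150 to +150 mm) and 140 mm high, lets the pan through along its y. Its two feet (45 mm along x, 90 mm along y, at x = -175 and +175 mm) are outside the opening. The pan starts on one side of it (either one), the green disc is on the other.
- mark_clean: Where the pan goes: flat white vinyl disc with a green rim, on the worktop, under 1 mm thick, rim 190 mm across inside and 220 mm outside. Origin: its centre.
- mark_used: Where the pan starts: the same disc with an orange rim. Origin: its centre.
- wash_bottle: Bystander: yellow bottle with a white cap, 64 mm across, 170 mm tall, origin under its centre.
- brush: Bystander: white instrument brush with blue bristles, lying along its x, 180 mm long, 24 mm wide, 38 mm high, origin under its middle.
- cassette: Bystander: flat steel instrument cassette, 100 (x) by 150 (y) by 28 mm high, origin under its centre.
- tape_roll: Bystander: roll of paper tape lying flat, 90 mm across, 25 mm high, origin under its centre.
Mind the look-alikes: they are no part of the job. Of the things shaped like the pan, the stainless one is meant.

How it is judged:
On the way:
1. The pan stands in the opening half-way under the screen (the screen passes over its body: pan centre within 75 mm of the screen's plane, on either side), on the worktop, and the hand has let go of it (y of pan in the frame of screen between -0.075 and 0.075 m and x of pan in the frame of screen between -0.15 and 0.15 m and contact force between pan and the fingers below 0.2 N and contact force between pan and the arm below 0.2 N), for 0.2 s.
At the end, for the whole second after the job is handed in: The pan stands at rest and level on the worktop inside the green rim (its centre within 20 mm of the disc's centre), released (horizontal distance between pan and mark_clean below 0.02 m and angle between pan's own z axis and vertical below 0.05 rad and height (world z) of pan below 0.004 m and linear speed of pan below 0.01 m/s and contact force between pan and the fingers below 0.2 N); the robot touches nothing.
It fails at once if The pan is lifted (its underside's centre more than 12 mm up) or tipped more than 0.15 rad (height (world z) of pan above 0.012 m or angle between pan's own z axis and vertical above 0.15 rad).
It fails at once if The bottle, brush, cassette or tape roll is shifted more than 30 mm (distance of any of wash_bottle, brush, cassette, tape_roll from where it was at the start of the episode above 0.03 m).
It also fails if it takes over 59 s, if anything falls off the work surface, if the arm or the gripper's body presses on something with over 40 N, if the wrist force passes 120 N, or if a joint passes its speed limit or range.

## Working session

There is one attempt and no reset: what is moved stays moved. The work goes in short steps, Python scripts to look and compute and a tool call to move; the robot and the scene stay as the last step left them, time stands still between calls to the robot, and variables do not carry over. Pictures are saved under pics/ and viewed, and the job is handed in when it is done.

Besides the shell and the picture viewer there is one more tool, called after "Emit:" by a JSON object that holds its "name" and its "arguments", one argument or row to a line. jog_arm: Moves the arm, as the interface text tells. Its arguments: {"type":"object","properties":{"jaw":{"type":"array","items":{"type":"number"}},"linear":{"type":"array","items":{"type":"array","items":{"type":"number"}}},"delta_rot":{"type":"array","items":{"type":"array","items":{"type":"number"}}}},"required":["jaw","linear","delta_rot"]}

```bash
ls; mkdir -p pics; cat > h.py <<'E'
import numpy as np, cv2
from scipy.spatial.transform import Rotation as R
from workcell import bot
def grab(tag):
    out={}
    for n in ("top","side"):
        im,d=bot.camera(n); np.savez(f"pics/{tag}_{n}.npz",im=im,d=d)
        cv2.imwrite(f"pics/{tag}_{n}.png",im[:,:,::-1]); out[n]=(im,d)
    return out
def load(tag,n):
    z=np.load(f"pics/{tag}_{n}.npz"); return z['im'],z['d']
def cloud(n,d):
    c=bot.calibration(n); f=240/np.tan(np.radians(c['fovy'])/2)
    v,u=np.mgrid[0:480,0:640]
    P=np.stack([(u-c['cx'])/f*d,(v-c['cy'])/f*d,d],-1)
    return R.from_quat(c['orientation']).apply(P.reshape(-1,3)).reshape(480,640,3)+np.array(c['origin'])
E
python3 - <<'E'
from h import *
print(bot.get_obs())
grab('a')
for n in("top","side"):print(bot.calibration(n))
E
```

```text
pics
{'clock': 0.0, 'joint_pos': array([ 1.18500623e+00,  2.41387016e-01,  3.73842299e-03,  1.33518988e+00,
       -1.79597962e-06,  1.57078079e+00]), 'joint_vel': array([ 0.00092989, -0.00141296,  0.00122073, -0.00064536,  0.00092959,
       -0.001406  ]), 'tau': array([ 6.34981825e-04, -3.72319615e+01,  2.52406240e+01,  1.71172066e-02,
        1.70236481e-04, -1.20261535e-05]), 'eef_pos': array([0.18792545, 0.4627072 , 0.2474313 ]), 'tool_rot': array([ 8.29540671e-01,  5.58445371e-01, -8.46530161e-04,  5.70946057e-04]), 'ft_force': array([ 0.02545927,  0.81290895, -1.06049206]), 'ft_torque': array([0.07237255, 0.01390014, 0.04546716]), 'grip_width': 0.08525267120025391}
{'fovy': 55.89343387508768, 'cx': 318.8324244819806, 'cy': 244.24019678280473, 'origin': array([0.2502121 , 0.05071126, 1.09646801]), 'orientation': array([ 0.74273873, -0.66066865,  0.07031668, -0.08313652])}
{'fovy': 51.17695291529583, 'cx': 318.8110490196437, 'cy': 247.90930586628127, 'origin': array([ 0.15718288, -0.69471435,  0.96392556]), 'orientation': array([ 0.91237817, -0.19136453,  0.06888967, -0.35524627])}
```

View pics/a_top.png

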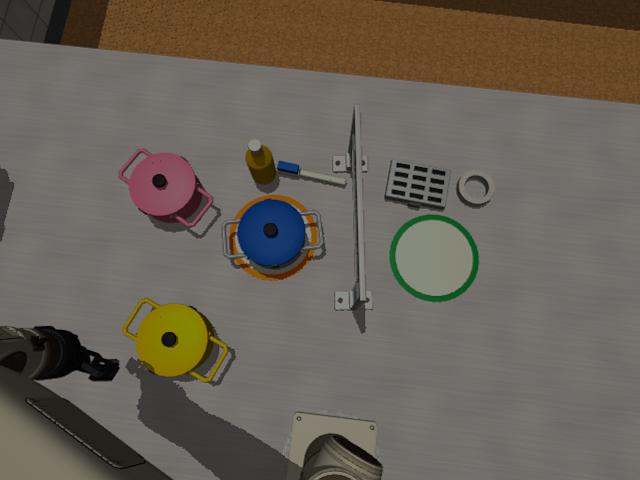

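View pics/a_side.png

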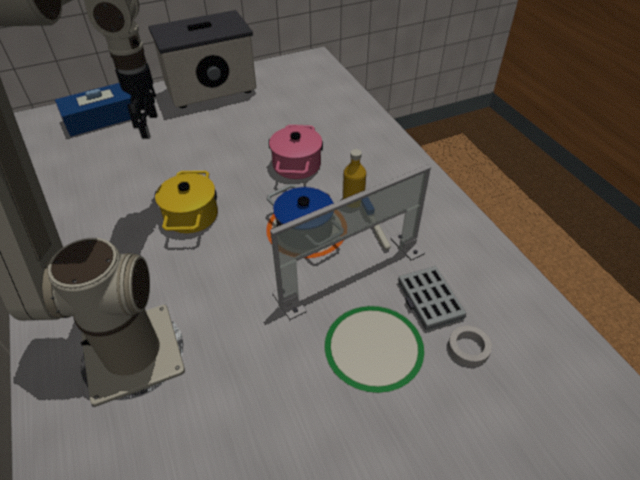

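The top view shows the stainless blue-lid pan (271,235) with handles at (228,238) and (316,230), the screen at about column 360, and the green disc at (434,258). The bottle (260,162) and the brush (310,175) are just above the pan; the cassette (418,183) is above the disc. Next I'll measure these.

```bash
cat > m.py <<'E'
from h import *
def rays(n,uv):
    c=bot.calibration(n); f=240/np.tan(np.radians(c['fovy'])/2)
    uv=np.atleast_2d(uv).astype(float)
    D=np.c_[(uv[:,0]-c['cx'])/f,(uv[:,1]-c['cy'])/f,np.ones(len(uv))]
    return np.array(c['origin']),R.from_quat(c['orientation']).apply(D)
def at_z(n,uv,z):
    o,D=rays(n,uv); return o+D*((z-o[2])/D[:,2])[:,None]
def circ(p):
    A=np.c_[2*p,np.ones(len(p))];s=np.linalg.lstsq(A,(p**2).sum(1),rcond=None)[0]
    return s[:2],np.sqrt(s[2]+s[:2]@s[:2])
E
python3 - <<'E'
from m import *
for n in("top","side"):
    im,d=load('a',n); hsv=cv2.cvtColor(im,cv2.COLOR_RGB2HSV); P=cloud(n,d)
    g=cv2.inRange(hsv,(50,120,60),(80,255,255)); v,u=np.nonzero(g)
    W=at_z(n,np.c_[u,v],0); c,r=circ(W[:,:2]); res=np.hypot(*(W[:,:2]-c).T)
    k=(res>.085)&(res<.12); print(n,'green',circ(W[k,:2]),res[k].min(),res[k].max(),k.sum(),np.median(P[v,u,2]))
    o=cv2.inRange(hsv,(5,180,120),(18,255,255));v,u=np.nonzero(o);W=at_z(n,np.c_[u,v],0);print('orange',len(u),circ(W[:,:2]) if len(u) else '')
    b=cv2.inRange(hsv,(100,150,50),(125,255,255));m=(b>0)&(P[...,2]>.06)&(P[...,2]<.13)
    l,lab,st,ce=cv2.connectedComponentsWithStats(m.astype(np.uint8))
    for i in range(1,l):
        if st[i,4]>300:
            Q=P[lab==i];print('lid',ce[i],Q.mean(0),Q.min(0),Q.max(0))
            H=cv2.convexHull(np.argwhere(lab==i)[:,::-1].astype(np.int32))[:,0];W=at_z(n,H,.085);print(circ(W[:,:2]))
im,d=load('a','top');P=cloud('top',d)
for uv in [(271,235),(271,229),(227,240),(318,229),(358,108),(361,200),(363,298),(339,163),(364,163),(344,300),(368,300),(343,182),(280,166),(260,170),(256,146),(418,204),(390,204)]:
    print(uv,P[uv[1],uv[0]].round(4))
E
```

```text
top green (array([ 0.49246629, -0.19971032]), np.float64(0.10279975207073604)) 0.0957222090668815 0.10928729232348426 1341 0.002228354421644152
orange 728 (array([0.49805029, 0.20148832]), np.float64(0.10328161138051954))
lid [271.06886137 232.32286318] [0.485795   0.1939052  0.09327636] [0.4098436  0.11786895 0.08401729] [0.56622936 0.27202085 0.11218971]
(array([0.48901137, 0.19536705]), np.float64(0.07790432526404677))
side green (array([ 0.49294114, -0.20081431]), np.float64(0.10272664530289508)) 0.09694239957314735 0.10811603490347751 1199 0.0020397570058482417
orange 160 (array([0.49740458, 0.19965947]), np.float64(0.10256385270370005))
lid [ 89.99630542 101.36576355] [0.04370253 0.95655322 0.07956022] [-0.05973589  0.90049274  0.07083981] [0.16805072 1.0394623  0.0864752 ]
(array([0.05168845, 0.96213825]), np.float64(0.11270596352839865))
lid [298.80762852 203.15339967] [0.4811931  0.202519   0.09347359] [0.41145561 0.15365894 0.08227162] [0.56399027 0.26590067 0.1158418 ]
(array([0.48847028, 0.19882092]), np.float64(0.07269725542960813))
(271, 235) [0.4747 0.1903 0.1132]
(271, 229) [0.4882 0.1922 0.1138]
(227, 240) [0.4746 0.3129 0.0025]
(318, 229) [0.5124 0.0892 0.0668]
(358, 108) [0.7264 0.0311 0.256 ]
(361, 200) [0.5311 0.006  0.2578]
(363, 298) [ 0.3427 -0.0161  0.2575]
(339, 163) [0.7032 0.0584 0.0174]
(364, 163) [ 0.7119 -0.0049  0.0143]
(344, 300) [0.3601 0.0088 0.0082]
(368, 300) [ 0.3665 -0.048   0.0112]
(343, 182) [0.6524 0.0429 0.0207]
(280, 166) [0.6686 0.203  0.041 ]
(260, 170) [0.6282 0.2389 0.1045]
(256, 146) [0.6569 0.2429 0.1723]
(418, 204) [ 0.6155 -0.1475  0.0235]
(390, 204) [ 6.155e-01 -8.160e-02 -3.000e-04]
```

```bash
python3 - <<'E'
from h import *
im,d=load('a','top')
cv2.imwrite('pics/crop1.png',cv2.resize(im[90:310,210:500,::-1],None,fx=2.7,fy=2.7,interpolation=cv2.INTER_CUBIC))
E
```

```text
(no output)
```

View pics/crop1.png

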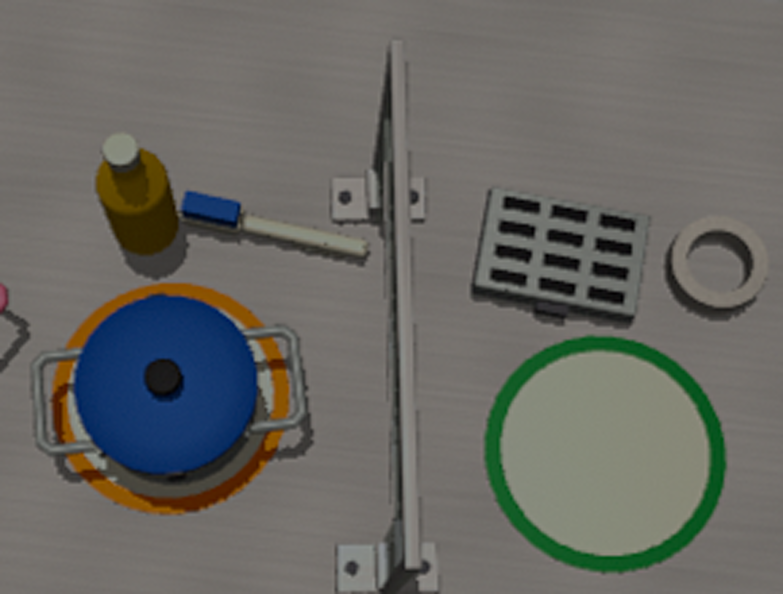

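```bash
python3 - <<'E'
from m import *
for n in("top","side"):
    im,d=load('a',n);P=cloud(n,d);c=np.array([.4890,.1965])
    r=np.hypot(P[...,0]-c[0],P[...,1]-c[1])
    m=(P[...,2]>.05)&(P[...,2]<.08)&(r>.085)&(r<.14)
    for s,nm in((1,'a'),(-1,'b')):
        q=P[m&((P[...,1]-c[1])*s>.02)]
        if len(q)<5: continue
        dd=q[:,:2].mean(0)-c
        o=q[np.abs((q[:,:2]-c)@(dd/np.hypot(*dd)))>.104]
        print(n,nm,len(q),q.mean(0),'outer',len(o),o.mean(0),o.min(0),o.max(0),np.degrees(np.arctan2(*(s*(o[:,:2].mean(0)-c)))))
        print('  bar',np.polyfit(o[:,0],o[:,1],1))
# screen plane: points z .1-.25
for n in("top","side"):
    im,d=load('a',n);P=cloud(n,d)
    m=(P[...,2]>.245)&(P[...,2]<.27)&(np.abs(P[...,1])<.06)&(P[...,0]>.3)&(P[...,0]<.76)
    q=P[m];p=np.polyfit(q[:,0],q[:,1],1);print(n,len(q),p,q.min(0),q.max(0),np.std(q[:,1]-np.polyval(p,q[:,0])),np.polyval(p,.535))
E
```

```text
top a 275 [0.46312324 0.29536426 0.06757254] outer 165 [0.46115154 0.3041797  0.06756015] [0.4194905  0.28655443 0.06078636] [0.50692181 0.31719056 0.07262878] -14.500297052663544
  bar [0.24712813 0.19021619]
top b 268 [0.50996722 0.09574628 0.06757666] outer 160 [0.51198983 0.08663745 0.06776455] [0.46698985 0.07370495 0.06297304] [0.55797779 0.10417666 0.07283776] -11.819162708369987
  bar [ 0.2271483  -0.02966017]
side a 144 [0.45851098 0.29464819 0.0662079 ] outer 89 [0.45888894 0.30035569 0.06585457] [0.41934539 0.28714703 0.05926268] [0.49723414 0.31375353 0.07197674] -16.16855208984409
  bar [0.26328779 0.17953584]
top 1263 [ 0.12700799 -0.05788654] [ 0.33757152 -0.02046562  0.24577999] [0.73379762 0.0398666  0.26145494] 0.003599540785021981 0.01006273224326739
side 1152 [ 0.12787142 -0.06336396] [ 0.33829518 -0.02477902  0.24514522] [0.73623816 0.03812192 0.25932076] 0.003732574712697567 0.005047249662895881
```

```bash
cat > go.py <<'E'
import sys; from m import *
# go.py x y z yawdeg(tool x axis angle) ; tool down
x,y,z,a=map(float,sys.argv[1:5]); o=bot.get_obs()
R0=R.from_quat(o['tool_rot']); ca,sa=np.cos(np.radians(a)),np.sin(np.radians(a))
RT=R.from_matrix(np.array([[ca,sa,0],[sa,-ca,0],[0,0,-1.]]))
print('clock',o['clock'],'pos',o['eef_pos'].round(4),'F',o['ft_force'].round(1),'w',o['grip_width'].round(4),'q',o['joint_pos'].round(2))
print('xang',np.degrees(np.arctan2(*R0.as_matrix()[1::-1,0])).round(2),'lin',R0.inv().apply(np.array([x,y,z])-o['eef_pos']).round(4),'rot',np.degrees((R0.inv()*RT).as_rotvec()).round(2))
E
python3 go.py .461 .304 .19 103.2
```

```text
Traceback (most recent call last):
  File "go.py", line 6, in <module>
    print('clock',o['clock'],'pos',o['eef_pos'].round(4),'F',o['ft_force'].round(1),'w',o['grip_width'].round(4),'q',o['joint_pos'].round(2))
                                                                                        ^^^^^^^^^^^^^^^^^^^^^
AttributeError: 'float' object has no attribute 'round'
```

```bash
sed -i "s/o\['grip_width'\].round(4)/round(o['grip_width'],4)/; s/o\['clock'\]/round(o['clock'],2)/" go.py
python3 go.py .461 .304 .19 103.2
```

```text
clock 0.1 pos [0.1879 0.4628 0.2475] F [-0.4 -0.3 -0. ] w 0.0855 q [1.19 0.24 0.   1.34 0.   1.57]
xang 67.9 lin [-0.0442  0.3127  0.0576] rot [-3.00e-02  1.00e-01 -3.53e+01]
```

Emit:
{"name": "jog_arm", "arguments": {
  "jaw": [0.3,0.69,0.69,0.69,0.69,0.69,0.69,0.69],
  "linear": [
    [-0.0055,0.0391,0],
    [-0.011,0.0782,0],
    [-0.0166,0.1173,0.01],
    [-0.0221,0.1563,0.02],
    [-0.0276,0.1954,0.03],
    [-0.0331,0.2345,0.04],
    [-0.0387,0.2736,0.05],
    [-0.0442,0.3127,0.0575]
  ],
  "delta_rot": [
    [0,0,-4.4],
    [0,0,-8.8],
    [0,0,-13.2],
    [0,0,-17.6],
    [0,0,-22],
    [0,0,-26.5],
    [0,0,-31],
    [0,0,-35.3]
  ]
}}

```text
clock: 0.77
eef_pos: [0.4621, 0.303, 0.1895]
tool_rot: [0.62, 0.785, -0.001, -0.0]
ft_force: [-0.3, 0.3, 0.7]
grip_width: 0.026
```

```bash
python3 go.py .461 .304 .11 103.2
```

```text
clock 0.77 pos [0.4621 0.303  0.1895] F [-0.3  0.3  0.7] w 0.026 q [0.58 0.38 0.04 1.24 0.   0.35]
xang 103.41 lin [ 0.0013 -0.0007  0.0795] rot [-0.1   0.03  0.21]
```

Emit:
{"name": "jog_arm", "arguments": {
  "jaw": [0.69,0.69,0.69,0.69,0.69,0.69,0.69,0.69],
  "linear": [
    [0,0,0.02],
    [0,0,0.04],
    [0,0,0.06],
    [0,0,0.075],
    [0,0,0.085],
    [0,0,0.09],
    [0,0,0.09],
    [0,0,0.09]
  ],
  "delta_rot": [
    [0,0,0],
    [0,0,0],
    [0,0,0],
    [0,0,0],
    [0,0,0],
    [0,0,0],
    [0,0,0],
    [0,0,0]
  ]
}}

```text
clock: 1.43
eef_pos: [0.4614, 0.3049, 0.1012]
tool_rot: [0.621, 0.784, 0.0, 0.0]
ft_force: [-0.7, 0.2, 0.1]
grip_width: 0.0265
```

```bash
python3 go.py .461 .304 .06 103.2; python3 - <<'E'
from h import *
g=grab('b')
cv2.imwrite('pics/b2.png',np.hstack([cv2.resize(g['top'][0][160:320,180:340,::-1],(400,400),interpolation=2),cv2.resize(g['side'][0][120:280,220:380,::-1],(400,400),interpolation=2)]))
E
```

```text
clock 1.43 pos [0.4614 0.3049 0.1012] F [-0.7  0.2  0.1] w 0.0265 q [ 0.58  0.45 -0.1   1.03 -0.    0.35]
xang 103.21 lin [-0.0008 -0.0006  0.0412] rot [ 0.02 -0.01  0.01]
```

View pics/b2.png

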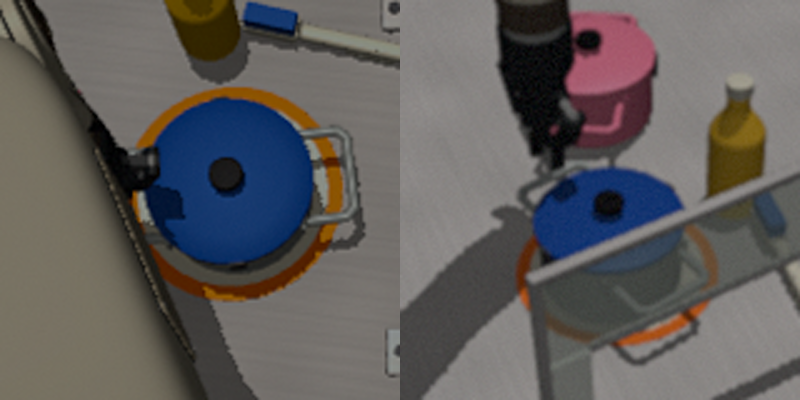

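View pics/b_side.png

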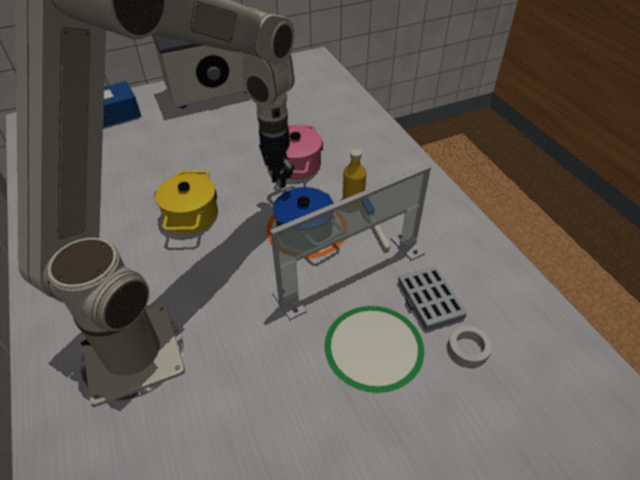

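Emit:
{"name": "jog_arm", "arguments": {
  "jaw": [0.69,0.69,0.69,0.69,0.69,0.69,0.69,0.69],
  "linear": [
    [0,0,0.007],
    [0,0,0.014],
    [0,0,0.021],
    [0,0,0.028],
    [0,0,0.034],
    [0,0,0.04],
    [0,0,0.04],
    [0,0,0.04]
  ],
  "delta_rot": [
    [0,0,0],
    [0,0,0],
    [0,0,0],
    [0,0,0],
    [0,0,0],
    [0,0,0],
    [0,0,0],
    [0,0,0]
  ]
}}

```text
clock: 2.2
eef_pos: [0.4615, 0.3054, 0.0616]
tool_rot: [0.621, 0.784, 0.001, -0.0]
ft_force: [-2.2, 0.9, 6.4]
grip_width: 0.0268
```

```bash
python3 go.py .461 .304 .06 103.2
```

```text
clock 2.2 pos [0.4615 0.3054 0.0616] F [-2.2  0.9  6.4] w 0.0268 q [ 0.58  0.49 -0.14  0.93  0.    0.35]
xang 103.22 lin [-0.0012 -0.0008  0.0016] rot [ 0.08 -0.07  0.02]
```

```bash
python3 - <<'E'
from h import *
g=grab('c')
for _ in range(3): print(bot.get_obs()['ft_force'].round(1),bot.get_obs()['ft_torque'].round(2))
cv2.imwrite('pics/c2.png',np.hstack([cv2.resize(g['top'][0][200:280,200:280,::-1],(400,400),interpolation=2),cv2.resize(g['side'][0][150:230,240:320,::-1],(400,400),interpolation=2)]))
E
```

```text
[-2.3  1.   6.1] [-0.09  0.28 -0.07]
[-2.3  1.   6.1] [-0.09  0.28 -0.07]
[-2.3  1.   6.1] [-0.09  0.28 -0.07]
```

View pics/c2.png

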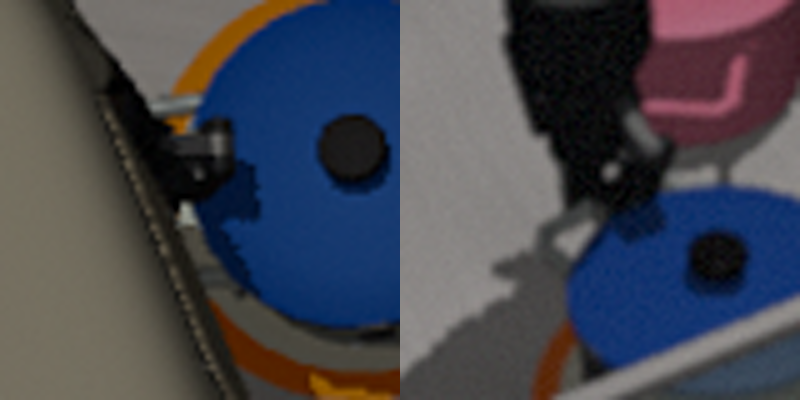

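Emit:
{"name": "jog_arm", "arguments": {
  "jaw": [0.69,0.69,0.69,0.69,0.69,0.69,0.69,0.69],
  "linear": [
    [0,0,-0.003],
    [0,0,-0.005],
    [0,0,-0.005],
    [0,0,-0.005],
    [0,0,-0.005],
    [0,0,-0.005],
    [0,0,-0.005],
    [0,0,-0.005]
  ],
  "delta_rot": [
    [0,0,0],
    [0,0,0],
    [0,0,0],
    [0,0,0],
    [0,0,0],
    [0,0,0],
    [0,0,0],
    [0,0,0]
  ]
}}

```text
clock: 2.97
eef_pos: [0.4612, 0.3046, 0.0657]
tool_rot: [0.621, 0.784, -0.0, -0.0]
ft_force: [-0.1, -0.1, 0.1]
grip_width: 0.0264
```

Free of the lid again; now close.

Emit:
{"name": "jog_arm", "arguments": {
  "jaw": [0.75,0.8,0.85,0.9,0.95,1,1,1],
  "linear": [
    [0,0,0],
    [0,0,0],
    [0,0,0],
    [0,0,0],
    [0,0,0],
    [0,0,0],
    [0,0,0],
    [0,0,0]
  ],
  "delta_rot": [
    [0,0,0],
    [0,0,0],
    [0,0,0],
    [0,0,0],
    [0,0,0],
    [0,0,0],
    [0,0,0],
    [0,0,0]
  ]
}}

```text
clock: 3.63
eef_pos: [0.4613, 0.3046, 0.066]
tool_rot: [0.621, 0.784, 0.0, 0.0]
ft_force: [-0.1, -0.1, 1.7]
grip_width: 0.0078
```

```bash
python3 - <<'E'
import numpy as np
# targets: screen frame
S=np.array([.536,.0075]); t=np.radians(7.27); ex=np.array([np.cos(t),np.sin(t)]); ey=np.array([-np.sin(t),np.cos(t)])
for sx,sy in((-.03,-.01),(-.03,-.02),(-.03,-.0)):
    c=S+sx*ex+sy*ey
    for yaw in (7.27,13.2):
        y=np.radians(yaw); print(sx,sy,yaw,c.round(4),(c+.113*np.array([-np.sin(y),np.cos(y)])).round(4),(c-.113*np.array([-np.sin(y),np.cos(y)])).round(4))
E
python3 go.py .49 .108 .0655 103.2
```

```text
-0.03 -0.01 7.27 [ 0.5075 -0.0062] [0.4932 0.1059] [ 0.5218 -0.1183]
-0.03 -0.01 13.2 [ 0.5075 -0.0062] [0.4817 0.1038] [ 0.5333 -0.1162]
-0.03 -0.02 7.27 [ 0.5088 -0.0161] [0.4945 0.096 ] [ 0.5231 -0.1282]
-0.03 -0.02 13.2 [ 0.5088 -0.0161] [0.483  0.0939] [ 0.5346 -0.1261]
-0.03 -0.0 7.27 [0.5062 0.0037] [0.4919 0.1158] [ 0.5205 -0.1084]
-0.03 -0.0 13.2 [0.5062 0.0037] [0.4804 0.1137] [ 0.532  -0.1063]
clock 3.63 pos [0.4613 0.3046 0.066 ] F [-0.1 -0.1  1.7] w 0.0078 q [ 0.58  0.49 -0.14  0.94 -0.    0.35]
xang 103.19 lin [-0.198  -0.0169  0.0005] rot [ 0.01  0.   -0.01]
```

Emit:
{"name": "jog_arm", "arguments": {
  "jaw": [1,1,1,1,1,1,1,1],
  "linear": [
    [-0.006,0,0],
    [-0.018,-0.001,0],
    [-0.032,-0.002,0],
    [-0.048,-0.003,0],
    [-0.064,-0.004,0],
    [-0.08,-0.005,0],
    [-0.092,-0.006,0],
    [-0.1,-0.007,0]
  ],
  "delta_rot": [
    [0,0,0],
    [0,0,0.4],
    [0,0,0.8],
    [0,0,1.3],
    [0,0,1.8],
    [0,0,2.3],
    [0,0,2.7],
    [0,0,3]
  ]
}}

```text
clock: 4.3
eef_pos: [0.4777, 0.2052, 0.066]
tool_rot: [0.642, 0.767, 0.001, -0.0]
ft_force: [0.4, 4.1, -0.5]
grip_width: 0.0079
```

```bash
cat > pan.py <<'E'
import sys; from m import *
tag=sys.argv[1]; g=grab(tag)
for n in("top","side"):
    im,d=g[n]; P=cloud(n,d); hsv=cv2.cvtColor(im,cv2.COLOR_RGB2HSV)
    m=(cv2.inRange(hsv,(100,150,50),(125,255,255))>0)&(P[...,2]>.06)&(P[...,2]<.13)&(P[...,0]>.3)
    q=P[m]
    if len(q)>100:
        print(n,'lid n',len(q),q.min(0).round(4),q.max(0).round(4),'mid',((q.min(0)+q.max(0))/2)[:2].round(4))
        t=q[(q[:,2]<.11)]; A=np.c_[t[:,:2],np.ones(len(t))];print('slope',np.linalg.lstsq(A,t[:,2],rcond=None)[0].round(3))
E
python3 pan.py d;python3 go.py .4932 .1059 .066 97.3
```

```text
top lid n 2939 [0.4208 0.0175 0.0631] [0.5775 0.1673 0.1152] mid [0.4992 0.0924]
slope [-0.003  0.016  0.093]
side lid n 336 [0.4473 0.011  0.0746] [0.5611 0.0446 0.0991] mid [0.5042 0.0278]
slope [-0.008  0.165  0.089]
clock 4.4 pos [0.4778 0.2038 0.0659] F [ 2.3 -2.2  1.6] w 0.0075 q [ 0.4   0.43 -0.23  0.91 -0.    0.23]
xang 100.07 lin [-0.0991 -0.0019  0.0002] rot [0.03 0.13 2.77]
```

View pics/d_top.png

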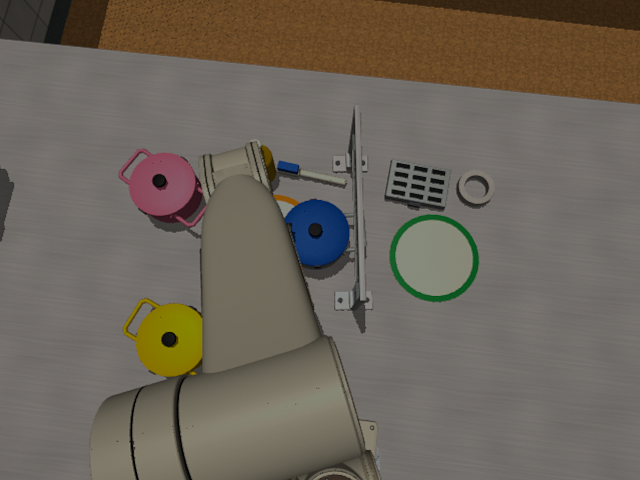

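View pics/d_side.png

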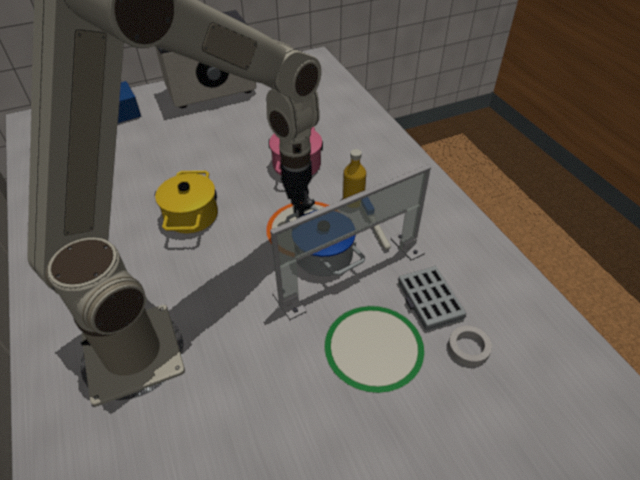

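The pan followed level (lid centre near (.4995,.093)); its front handle is just under the screen.

Emit:
{"name": "jog_arm", "arguments": {
  "jaw": [1,1,1,1,1,1,1,1],
  "linear": [
    [-0.006,0,0],
    [-0.018,0,0],
    [-0.032,0,0],
    [-0.048,-0.001,0],
    [-0.064,-0.001,0],
    [-0.08,-0.002,0],
    [-0.092,-0.002,0],
    [-0.1,-0.002,0]
  ],
  "delta_rot": [
    [0,0,0],
    [0,0,0.4],
    [0,0,0.8],
    [0,0,1.2],
    [0,0,1.6],
    [0,0,2.1],
    [0,0,2.5],
    [0,0,2.8]
  ]
}}

```text
clock: 5.07
eef_pos: [0.493, 0.1069, 0.0659]
tool_rot: [0.66, 0.751, 0.001, -0.001]
ft_force: [-0.3, 6.6, 1.3]
grip_width: 0.0079
```

```bash
python3 pan.py e;python3 go.py .4932 .1059 .066 97.3
```

```text
top lid n 1503 [ 0.4358 -0.0821  0.0694] [0.5882 0.0356 0.1152] mid [ 0.512  -0.0233]
slope [-0.008  0.03   0.098]
side lid n 2225 [ 0.432  -0.0868  0.0754] [0.5866 0.0443 0.1145] mid [ 0.5093 -0.0213]
slope [0.006 0.033 0.09 ]
clock 5.17 pos [0.4933 0.1056 0.066 ] F [ 0.1 -1.2  2.9] w 0.0077 q [ 0.21  0.41 -0.27  0.89 -0.    0.08]
xang 97.31 lin [ 0.0003 -0.0001 -0.    ] rot [0.01 0.1  0.01]
```

View pics/e_top.png

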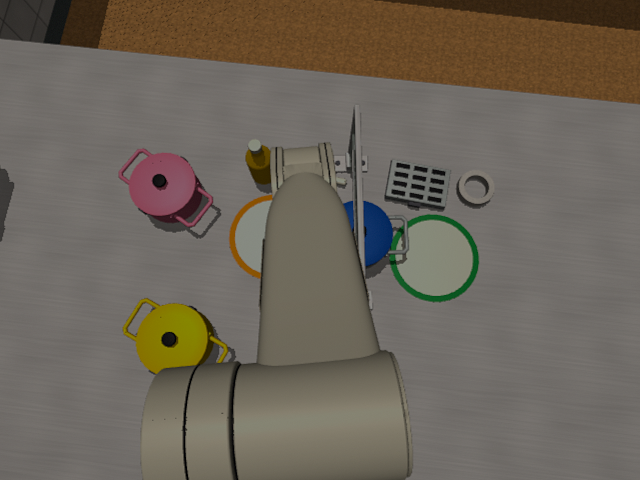

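View pics/e_side.png

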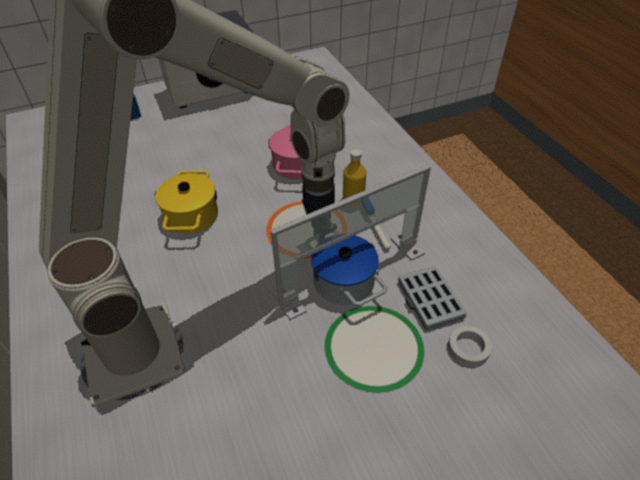

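The pan stands at about (.509,-.008), 11 mm past the screen's plane; handle b is out on the far side at (405,235). Next: release and rise.

Emit:
{"name": "jog_arm", "arguments": {
  "jaw": [0.8,0.7,0.7,0.7,0.7,0.7,0.7,0.7],
  "linear": [
    [0,0,0],
    [0,0,0],
    [0,0,0],
    [0,0,0],
    [0,0,0],
    [0,0,-0.005],
    [0,0,-0.012],
    [0,0,-0.02]
  ],
  "delta_rot": [
    [0,0,0],
    [0,0,0],
    [0,0,0],
    [0,0,0],
    [0,0,0],
    [0,0,0],
    [0,0,0],
    [0,0,0]
  ]
}}

```text
clock: 5.83
eef_pos: [0.4928, 0.1069, 0.0863]
tool_rot: [0.66, 0.751, -0.0, -0.0]
ft_force: [-0.2, 0.1, -0.0]
grip_width: 0.0256
```

Emit:
{"name": "jog_arm", "arguments": {
  "jaw": [0.7,0.7,0.7,0.7,0.7,0.7,0.7,0.7],
  "linear": [
    [0,0,-0.01],
    [0,0,-0.03],
    [0,0,-0.07],
    [0,0,-0.11],
    [0,0,-0.15],
    [0,0,-0.19],
    [0,0,-0.23],
    [0,0,-0.255]
  ],
  "delta_rot": [
    [0,0,0],
    [0,0,0],
    [0,0,0],
    [0,0,0],
    [0,0,0],
    [0,0,0],
    [0,0,0],
    [0,0,0]
  ]
}}

```text
clock: 6.5
eef_pos: [0.4934, 0.107, 0.3469]
tool_rot: [0.66, 0.751, 0.003, 0.002]
ft_force: [0.2, -0.0, 0.6]
grip_width: 0.0256
```

```bash
python3 pan.py f;python3 go.py .5218 -.1183 .33 97.3; python3 - <<'E'
from m import *
c=np.array([.509,-.0075])
im,d=load('f','top')
for n in("top","side"):
    im,d=load('f',n);P=cloud(n,d)
    r=np.hypot(P[...,0]-c[0],P[...,1]-c[1])
    m=(P[...,2]>.05)&(P[...,2]<.08)&(r>.085)&(r<.14)&(P[...,1]<-.08)
    q=P[m];dd=q[:,:2].mean(0)-c;o=q[((q[:,:2]-c)@(dd/np.hypot(*dd)))>.104]
    if len(o):print(n,len(q),'outer',len(o),o.mean(0),o.min(0),o.max(0),np.polyfit(o[:,0],o[:,1],1))
E
```

```text
top lid n 839 [ 0.4541 -0.0827  0.0693] [ 0.585  -0.0172  0.1005] mid [ 0.5196 -0.05  ]
slope [-0.03   0.105  0.114]
side lid n 2218 [ 0.4323 -0.0874  0.081 ] [0.5867 0.0424 0.1156] mid [ 0.5095 -0.0225]
slope [0.006 0.034 0.091]
clock 6.6 pos [0.4949 0.1073 0.3479] F [ 0.1  0.4 -0.5] w 0.0258 q [ 0.21  0.23  0.24  1.57 -0.    0.08]
xang 97.4 lin [-0.2272 -0.0026  0.0176] rot [ 0.73 -0.06  0.09]
top 260 outer 149 [ 0.52031664 -0.11653337  0.06758895] [ 0.47709339 -0.124603    0.06169233] [ 0.56440047 -0.1078771   0.07206965] [ 0.10211184 -0.16966386]
side 276 outer 179 [ 0.52154988 -0.12044649  0.06671616] [ 0.4764085  -0.1305324   0.06044329] [ 0.56849521 -0.10616572  0.07213799] [ 0.12259519 -0.184386  ]
```

View pics/f_side.png

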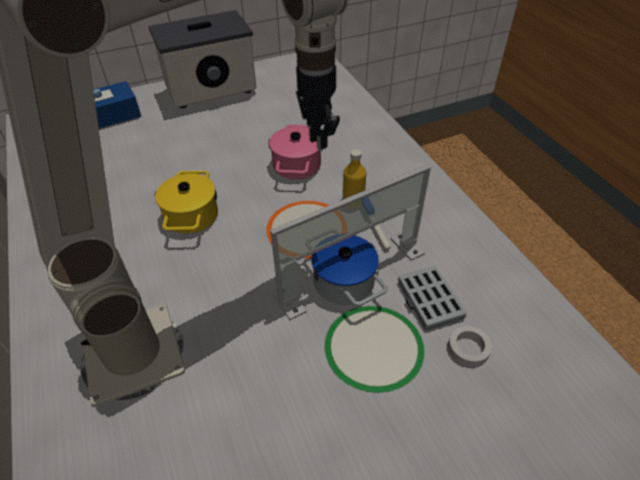

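The pan is released and stationary in the opening, with handle b at about (.521,-.1185). Next: over the screen.

Emit:
{"name": "jog_arm", "arguments": {
  "jaw": [0.69,0.69,0.69,0.69,0.69,0.69,0.69,0.69],
  "linear": [
    [-0.02,0,0],
    [-0.055,0,0],
    [-0.09,-0.001,0],
    [-0.125,-0.001,0],
    [-0.16,-0.002,0],
    [-0.195,-0.002,0],
    [-0.227,-0.003,0],
    [-0.227,-0.003,0]
  ],
  "delta_rot": [
    [0,0,0],
    [0,0,0],
    [0,0,0],
    [0,0,0],
    [0,0,0],
    [0,0,0],
    [0,0,0],
    [0,0,0]
  ]
}}

```text
clock: 7.27
eef_pos: [0.5188, -0.1237, 0.3399]
tool_rot: [0.662, 0.749, -0.001, 0.0]
ft_force: [0.0, 0.4, -1.0]
grip_width: 0.0264
```

```bash
python3 go.py .5213 -.1185 .11 97.0
```

```text
clock 7.27 pos [ 0.5188 -0.1237  0.3399] F [ 0.   0.4 -1. ] w 0.0264 q [-0.23  0.29  0.31  1.59 -0.   -0.36]
xang 97.02 lin [0.0053 0.0034 0.2299] rot [-0.09  0.11  0.02]
```

Emit:
{"name": "jog_arm", "arguments": {
  "jaw": [0.69,0.69,0.69,0.69,0.69,0.69,0.69,0.69],
  "linear": [
    [0,0,0.02],
    [0,0,0.06],
    [0,0,0.1],
    [0,0,0.14],
    [0,0,0.18],
    [0,0,0.21],
    [0,0,0.23],
    [0,0,0.23]
  ],
  "delta_rot": [
    [0,0,0],
    [0,0,0],
    [0,0,0],
    [0,0,0],
    [0,0,0],
    [0,0,0],
    [0,0,0],
    [0,0,0]
  ]
}}

```text
clock: 7.93
eef_pos: [0.5148, -0.117, 0.1057]
tool_rot: [0.66, 0.751, -0.003, -0.005]
ft_force: [-1.6, 0.9, 0.1]
grip_width: 0.0268
```

```bash
python3 - <<'E'
from h import *
g=grab('g')
cv2.imwrite('pics/g2.png',np.hstack([cv2.resize(g['top'][0][180:300,340:460,::-1],(400,400),interpolation=2),cv2.resize(g['side'][0][220:340,300:420,::-1],(400,400),interpolation=2)]))
E
python3 go.py .5213 -.1185 .066 97.0
```

```text
clock 8.03 pos [ 0.5185 -0.118   0.1106] F [0.3 0.7 1.1] w 0.0264 q [-0.22  0.4  -0.14  1.03  0.   -0.35]
xang 97.42 lin [-0.0008  0.0028  0.0446] rot [-0.11 -0.05  0.42]
```

View pics/g2.png

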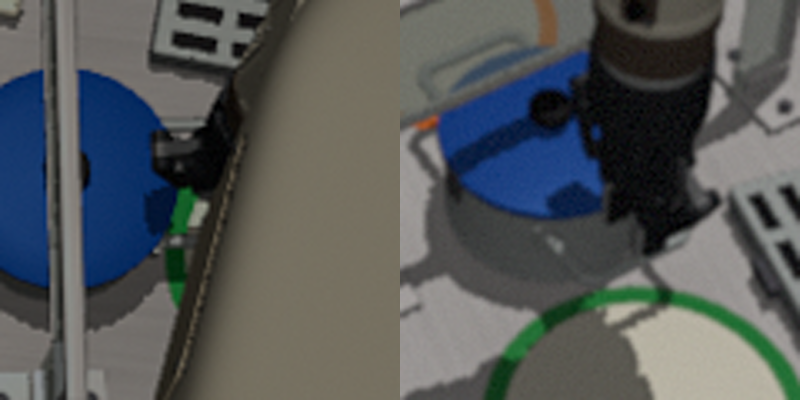

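View pics/g_side.png

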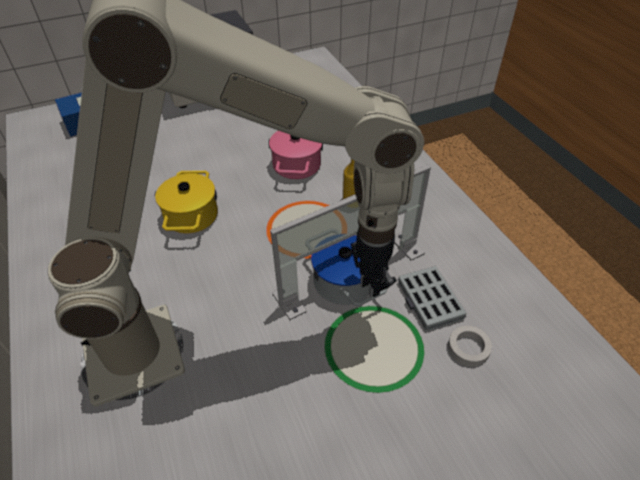

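Emit:
{"name": "jog_arm", "arguments": {
  "jaw": [0.69,0.69,0.69,0.69,0.69,0.69,0.69,0.69],
  "linear": [
    [-0.001,0.003,0.005],
    [-0.001,0.003,0.013],
    [-0.001,0.003,0.021],
    [-0.001,0.003,0.029],
    [-0.001,0.003,0.036],
    [-0.001,0.003,0.041],
    [-0.001,0.003,0.0445],
    [-0.001,0.003,0.0445]
  ],
  "delta_rot": [
    [0,0,0],
    [0,0,0],
    [0,0,0],
    [0,0,0],
    [0,0,0],
    [0,0,0],
    [0,0,0],
    [0,0,0]
  ]
}}

```text
clock: 8.7
eef_pos: [0.5216, -0.1191, 0.0652]
tool_rot: [0.66, 0.751, -0.0, -0.001]
ft_force: [0.4, 0.3, 0.0]
grip_width: 0.0266
```

```bash
python3 go.py .5213 -.1185 .066 97.0
```

```text
clock 8.7 pos [ 0.5216 -0.1191  0.0652] F [0.4 0.3 0. ] w 0.0266 q [-0.22  0.46 -0.19  0.93 -0.   -0.35]
xang 97.39 lin [ 0.0006 -0.0002 -0.0008] rot [-0.11 -0.04  0.39]
```

No contact. Close.

Emit:
{"name": "jog_arm", "arguments": {
  "jaw": [0.75,0.8,0.85,0.9,0.95,1,1,1],
  "linear": [
    [0,0,0],
    [0,0,0],
    [0,0,0],
    [0,0,0],
    [0,0,0],
    [0,0,0],
    [0,0,0],
    [0,0,0]
  ],
  "delta_rot": [
    [0,0,0],
    [0,0,0],
    [0,0,0],
    [0,0,0],
    [0,0,0],
    [0,0,0],
    [0,0,0],
    [0,0,0]
  ]
}}

```text
clock: 9.37
eef_pos: [0.5226, -0.119, 0.0669]
tool_rot: [0.66, 0.751, 0.0, 0.0]
ft_force: [0.0, 1.9, 6.1]
grip_width: 0.0079
```

```bash
python3 pan.py k; python3 go.py .507 -.3125 .066 97.4
```

```text
top lid n 2653 [ 0.432  -0.0825  0.0672] [0.5867 0.0706 0.1112] mid [ 0.5094 -0.0059]
slope [0.004 0.    0.091]
side lid n 1515 [ 0.4334 -0.0867  0.0804] [0.566  0.0438 0.1275] mid [ 0.4997 -0.0215]
slope [0.027 0.028 0.081]
clock 9.47 pos [ 0.5226 -0.119   0.0668] F [-2.1  1.6  5.8] w 0.008 q [-0.22  0.46 -0.19  0.93  0.   -0.35]
xang 97.41 lin [-0.1898 -0.0405  0.0008] rot [ 0.05 -0.01  0.01]
```

Emit:
{"name": "jog_arm", "arguments": {
  "jaw": [1,1,1,1,1,1,1,1],
  "linear": [
    [-0.006,-0.001,0],
    [-0.018,-0.003,0],
    [-0.034,-0.006,0],
    [-0.05,-0.009,0],
    [-0.066,-0.013,0],
    [-0.082,-0.016,0],
    [-0.094,-0.018,0],
    [-0.1,-0.02,0]
  ],
  "delta_rot": [
    [0,0,0],
    [0,0,0],
    [0,0,0],
    [0,0,0],
    [0,0,0],
    [0,0,0],
    [0,0,0],
    [0,0,0]
  ]
}}

```text
clock: 10.13
eef_pos: [0.5156, -0.2208, 0.0661]
tool_rot: [0.66, 0.751, 0.001, -0.001]
ft_force: [1.3, 6.3, 2.8]
grip_width: 0.0078
```

```bash
python3 pan.py l; python3 go.py .5063 -.3128 .066 97.4
```

```text
top lid n 3324 [ 0.426  -0.1854  0.0653] [ 0.5812 -0.0299  0.1126] mid [ 0.5036 -0.1076]
slope [0.004 0.011 0.094]
side lid n 2248 [ 0.4261 -0.1943  0.0815] [ 0.5686 -0.0388  0.1285] mid [ 0.4973 -0.1165]
slope [0.024 0.021 0.085]
clock 10.23 pos [ 0.5155 -0.2214  0.0664] F [0.7 3.9 5.1] w 0.0077 q [-0.41  0.5  -0.11  0.96  0.   -0.53]
xang 97.33 lin [-0.0895 -0.0208  0.0004] rot [ 0.04 -0.02 -0.07]
```

View pics/l_side.png

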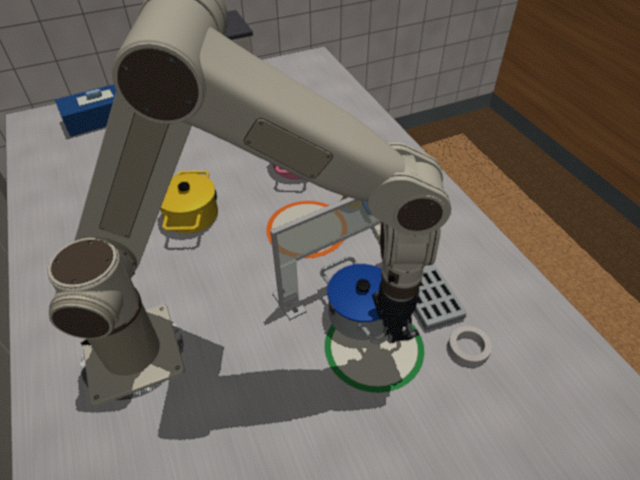

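Emit:
{"name": "jog_arm", "arguments": {
  "jaw": [1,1,1,1,1,1,1,1],
  "linear": [
    [-0.006,-0.001,0],
    [-0.018,-0.004,0],
    [-0.034,-0.008,0],
    [-0.05,-0.012,0],
    [-0.066,-0.016,0],
    [-0.079,-0.019,0],
    [-0.087,-0.021,0],
    [-0.09,-0.022,0]
  ],
  "delta_rot": [
    [0,0,0],
    [0,0,0],
    [0,0,0],
    [0,0,0],
    [0,0,0],
    [0,0,0],
    [0,0,0],
    [0,0,0]
  ]
}}

```text
clock: 10.9
eef_pos: [0.505, -0.3126, 0.066]
tool_rot: [0.66, 0.751, 0.001, -0.001]
ft_force: [2.0, 6.2, 2.9]
grip_width: 0.0072
```

```bash
python3 pan.py n; python3 go.py .5063 -.3128 .066 97.4
```

```text
top lid n 3034 [ 0.4265 -0.2766  0.0671] [ 0.5714 -0.1212  0.1133] mid [ 0.4989 -0.1989]
slope [-0.006  0.015  0.101]
side lid n 2781 [ 0.416  -0.2805  0.0805] [ 0.5646 -0.1288  0.1281] mid [ 0.4903 -0.2046]
slope [0.021 0.021 0.089]
clock 11.0 pos [ 0.5051 -0.3126  0.0662] F [0.1 4.3 4.5] w 0.0072 q [-0.55  0.56 -0.02  1.    0.   -0.68]
xang 97.39 lin [-0.0004  0.0012  0.0002] rot [-0.   -0.05 -0.01]
```

View pics/n_top.png

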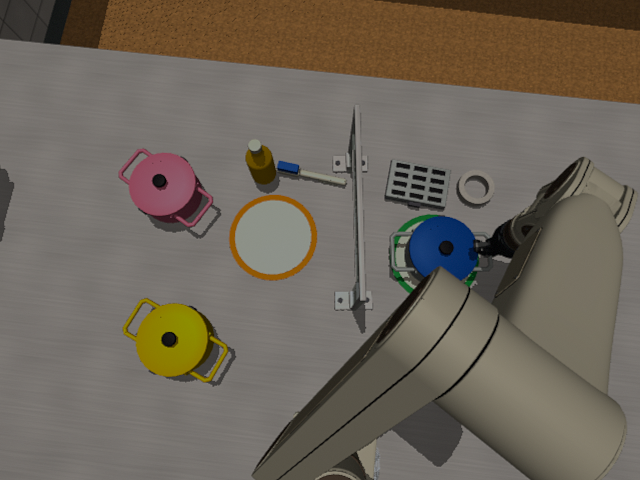

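The pan is on the green disc, centre about (.493,-.200). Release and rise.

Emit:
{"name": "jog_arm", "arguments": {
  "jaw": [0.8,0.7,0.7,0.7,0.7,0.7,0.7,0.7],
  "linear": [
    [0,0,0],
    [0,0,0],
    [0,0,0],
    [0,0,0],
    [0,0,0],
    [0,0,-0.005],
    [0,0,-0.012],
    [0,0,-0.02]
  ],
  "delta_rot": [
    [0,0,0],
    [0,0,0],
    [0,0,0],
    [0,0,0],
    [0,0,0],
    [0,0,0],
    [0,0,0],
    [0,0,0]
  ]
}}

```text
clock: 11.67
eef_pos: [0.505, -0.313, 0.0868]
tool_rot: [0.66, 0.751, -0.0, -0.0]
ft_force: [-0.2, 0.1, 0.6]
grip_width: 0.0256
```

Emit:
{"name": "jog_arm", "arguments": {
  "jaw": [0.7,0.7,0.7,0.7,0.7,0.7,0.7,0.7],
  "linear": [
    [0,0,-0.01],
    [0,0,-0.03],
    [0,0,-0.06],
    [0,0,-0.09],
    [0,0,-0.12],
    [0,0,-0.14],
    [0,0,-0.15],
    [0,0,-0.15]
  ],
  "delta_rot": [
    [0,0,0],
    [0,0,0],
    [0,0,0],
    [0,0,0],
    [0,0,0],
    [0,0,0],
    [0,0,0],
    [0,0,0]
  ]
}}

```text
clock: 12.33
eef_pos: [0.5065, -0.3139, 0.2403]
tool_rot: [0.66, 0.751, 0.001, 0.003]
ft_force: [-0.3, 0.0, -0.2]
grip_width: 0.0256
```

```bash
python3 pan.py p; python3 go.py .5063 -.3128 .066 97.4; python3 - <<'E'
from m import *
c=np.array([.4927,-.2003])
for n in("top","side"):
    im,d=load('p',n);P=cloud(n,d);r=np.hypot(P[...,0]-c[0],P[...,1]-c[1])
    m=(P[...,2]>.05)&(P[...,2]<.08)&(r>.09)&(r<.14)
    q=P[m];a=q[q[:,1]>-.12];b=q[q[:,1]<-.28];print(n,len(a),a.mean(0),len(b),b.mean(0),(a.mean(0)+b.mean(0))/2)
    k=(P[...,2]>.106)&(r<.04);print('knob',P[k].mean(0))
cv2.imwrite('pics/p2.png',np.hstack([cv2.resize(load('p',n)[0][...,::-1],(400,300)) for n in("top","side")]))
E
```

```text
top lid n 3453 [ 0.4145 -0.2752  0.0686] [ 0.5713 -0.1202  0.1113] mid [ 0.4929 -0.1977]
slope [ 0.002 -0.001  0.092]
side lid n 3491 [ 0.4158 -0.28    0.0624] [ 0.5719 -0.1271  0.1143] mid [ 0.4939 -0.2035]
slope [0.007 0.014 0.093]
clock 12.43 pos [ 0.5049 -0.3129  0.236 ] F [ 0.   0.3 -0.2] w 0.0254 q [-0.55  0.44  0.25  1.39 -0.   -0.68]
xang 97.39 lin [-1.0e-04  1.4e-03  1.7e-01] rot [-0.01 -0.01 -0.01]
top 262 [ 0.48285378 -0.09330125  0.06733253] 248 [ 0.5013559  -0.30342139  0.06768095] [ 0.49210484 -0.19836132  0.06750674]
knob [ 0.49157862 -0.19733322  0.11250843]
side 226 [ 0.47989867 -0.09556123  0.06699255] 341 [ 0.50210718 -0.30714824  0.06725982] [ 0.49100292 -0.20135474  0.06712619]
knob [ 0.49232015 -0.20256306  0.11174163]
```

View pics/p2.png

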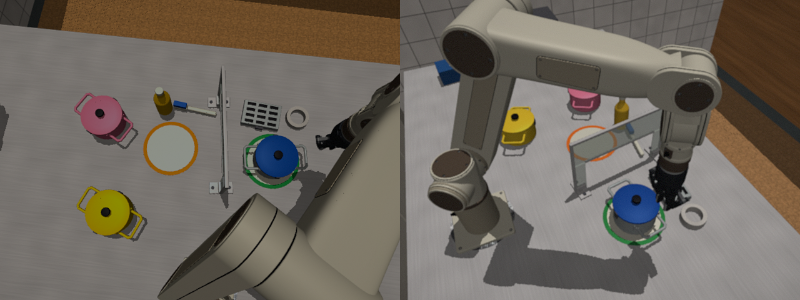

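The hand is clear, the pan is centred to within a few mm and level, and the bystanders look unmoved.

```bash
python3 -c "
from workcell import bot
print(bot.job_done())"
```

```text
the job is handed in; nothing more can be done
None
```

I slid the pan by handle a to about 11 mm past the screen's plane, let go, took handle b from over the screen, and drew the pan onto the green disc. I then let go, raised the hand and handed the job in at about 12.4 s.

Last checks before handing in:
- **Position:** the pan's centre measures about (0.492, -0.200) against the disc's centre at (0.493, -0.200). The two cameras differ by 3 to 5 mm in y, well inside the 20 mm allowed.
- **Level:** the top camera's lid slope is about 0.002. The side camera's is about 0.014, within the limit of 0.05.
- **Released:** the wrist force is about 0 N and the hand is about 17 cm above the handle.
- **Bystanders:** the bottle, brush, cassette and tape roll look unmoved in the pictures. I did not measure them again.

On the first descent onto handle a, the finger linkage rested on the lid with about 6 N. I raised the hand about 4 mm before gripping.

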